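Clamp the carved sweet mould in the ratchet bench clamp and keep the pressure on

ROBOT

A 7-joint arm with a two-finger parallel gripper is mounted at the origin on a cart in front of the work surface, level with it; the furniture and walls round the work are solid. World frame = base frame: x ahead of the robot, y to its left, z up, the work surface at z = 0. Lengths are in m, angles in rad, forces in N, time in s.
With the tool pointing down it reaches from about 0.35 to 0.9 m from the base axis. Payload 7.2 kg.
Tool frame: the origin (TCP) lies midway between the tips of the shut fingers; the grasp point (between the pads) lies 19 mm behind it (env.tcp_to_grasp is the distance from the TCP to the grasp point, in m); z points along the fingers, y is the direction in which the jaws open and shut (so a half turn about z gives the same grasp; the last joint's range is limited). The gripper opens to 85 mm and grips with 20 to 120 N. Pads are 22 mm wide; open, the fingers measure 114 mm over their backs; the gripper's body (76 mm by 85 mm) begins 54 mm behind the grasp point. The pads swing forward as they close: fully open they stand 13 mm farther back than shut.
Start: joints at [-1.297, 0.411, -0.013, 1.596, 0.006, 1.134, -0.082], TCP at [0.209, 0.589, 0.231] pointing down, gripper open.
Joint ranges: [-2.95, 2.95], [-0.29, 1.99], [-1.47, 1.44], [0.14, 2.54], [-1.03, 4.17], [0.13, 1.85], [-2.86, 2.86]. Speed limits (rad/s): [2.39, 2.39, 3.01, 3.01, 3.14, 3.14, 3.14].

INTERFACE

Orientations are given as a 3x3 rotation matrix whose columns are the frame's x, y, z axes.
In Python, from station import env gives the robot as it stands.
- The arm moves only by the tool carry_out, never from a script. Its argument "motion" is a list that holds one entry, the list of rows, each a list of 5 numbers: the closure, from 0 (fully open) to 1 (shut), then the shift along the tool's x, y, z in mm, then the turn about the tool's z in rad. A call has 1 to 12 rows; each row is the pose to reach, as a shift and turn from the pose commanded when the call began, along the tool's axes at that moment; what a row does not reach only later rows make up. A row lasts 1/12 s, in which the tool goes at most 41.7 mm and 7.16 degrees, less where a joint would pass 70% of its speed; a pose out of reach is approached as far as the arm can. A call with a gripper value outside its range is refused whole. The fingers move at their own pace and stop on an object; "squeeze" is the grip in N (left out, the last holds). Time passes only in rows, so rows that repeat a pose let the fingers close. It gives the time, the measured TCP pose, the force and the opening at its end, in the units of the state.
- env.read_state(): the state, without advancing time (a new reading comes with each control period).
- env.capture(name): name is "scene" or "top" or "wrist"; returns a dict with "img" (384x512x3 uint8, blue, green, red), "fx", "fy", "cx", "cy" (pixels), "eye" and "orientation" of the camera in the world. Camera axes: x right, y down, z forward; pixel columns grow to the right and rows downward; lengths in m; the calibration is good to about 2 mm. A picture is of the moment at which its call begins. There is no depth.
- env.sign_off(): hands the job in, once; it reports no verdict.
The state is a dict: "t": time; "q": joint angles; "qvel": joint speeds; "tau": joint torques, N m; "position": TCP position; "eef_rot": TCP orientation; "contact_force": force on the tool from outside, world axes, zero at the start; "ft_torque": the same for the moment, N m; "gripper_width": opening from 0.0 (shut) to 1.0 (fully open).
Only numpy, scipy, OpenCV 4.12 (cv2) and the standard library are available. Lean on these libraries where they do the work, as an engineer would, in place of code of your own. Each camera call takes 0.05 s, during which the arm holds its last target.

TASK

The wooden sweet mould is about to be brushed clean, so lay it carved side up on the bench clamp's white bed, between the jaw and the low fence, long edges along the fence and its middle in line with the jaw, and let go of it. Then pump the clamp's trigger against its fixed grip until the jaw has pushed the mould snug against the fence and its sprung rubber pad is pressed back about half way (the red part of its guide pins just gone), never all the way, which would bruise the wood. Work the jaw by the trigger only, leave the other things alone, and finish still squeezing the trigger so that the pressure stays on.

Things in the scene. Friction and masses are not known exactly. Their poses are not given: they have to be found in the camera images.
- sweet_mould: loose carved wooden sweet mould, a brown bar 62 x 235 x 26 mm (x, y, z), about 0.2 kg, lying with its three carved hollows up; origin at the centre of its underside, its y axis runs along its length, z up out of the carved face
- clamp: fixed bench clamp: white board 160 (x) x 340 (y) mm, its top (the bed) 18 mm above the table. Origin on the table; clamp +y is the way the jaw pushes, z up. Steel fence along x, face at y = +100 mm, top 14 mm above the bed. Steel ratchet housing at the other end: y = -179 to -87 mm, 25 mm wide, 98 mm high; behind it the toothed bar (14 mm wide, 34 mm high) sticks out to y = -242 mm
- seat (a point): where the mould's origin lies when it is home: on the bed, middle of the jaw, long edge against the fence. Axes as the clamp's; the mould's length is then along clamp x (either way round)
- fixed_grip (a point): centre of the fixed black grip at the height to grip, 138 mm above the table; the grip is 17 mm thick along clamp y, 19 mm wide, its top 154 mm above the table
- trigger_grip (a point): middle of the trigger's thickness at the height to squeeze, about 138 mm above the table; the trigger there is 13 mm thick along clamp y, 18 mm wide and reaches 15 mm higher. Released, it stands 38 mm in front (clamp +y) of fixed_grip (54 mm over the outsides of both); fully squeezed 19 mm (34 mm over the outsides)
- pad_face (a point): centre of the rubber pad's front face (92 mm wide, 13 mm high, top 15 mm above the bed) that pushes on the mould; its distance to the fence along clamp y is 110 to 128 mm at the start
- trigger (a joint): 0 released, 0.385 rad fully squeezed towards the fixed grip (20 mm at trigger_grip); a spring of 2 to 6 N at trigger_grip returns it. Each mm of squeeze drives the jaw 0.85 mm forward once the pawl has met a tooth (teeth 6 mm apart, so up to 6 mm of bar travel idle at first); a full squeeze and full release gains 12 mm, a squeeze never more than 17 mm
- jaw (a joint): travel of the toothed bar and jaw, m: 0 fully back, 0.006 to 0.024 at the start, grows towards the fence; drags with about 2 N. When the trigger is let back a holding pawl keeps the jaw; under load it first drops back to the last tooth caught (up to 6 mm). It cannot be drawn back by hand
- pad (a joint): how far the sprung rubber pad is pressed back into the jaw, m: 0 free, 0.014 all the way; the spring starts at 1.7 N and gains 1.1 N per mm. Its two guide pins show 7 mm of red next to the jaw when free; the red is just gone at 0.007
- pastry_brush: bystander: flat brush with a wooden handle, 203 x 43 x 14 mm
- tub_blue: bystander: white tub with a blue lid, 73 mm across, 47 mm high
- tub_red: bystander: white tub with a red lid, 61 mm across, 42 mm high
- flour_shaker: bystander: steel flour shaker, 72 mm across, 88 mm high
- timer: bystander: grey kitchen timer lying on its back, 74 x 64 x 18 mm
- mixing_bowl: fixed bystander: white mixing bowl, 235 mm across, 94 mm high

How it is judged:
On the way, in this order (a step that is already met when the one before it is completed fails the run):
1. the mould lies flat, carved side up, on the clamp's bed between jaw and fence, released (angle between sweet_mould's own z axis and vertical below 0.1 rad and z of sweet_mould in the frame of seat below 0.004 m and y of sweet_mould in the frame of seat between -0.075 and 0.006 m and x of sweet_mould in the frame of seat between -0.03 and 0.03 m and contact force between the fingers and sweet_mould below 0.1 N), for 0.2 s.
2. the jaw, pumped by the trigger, presses on the mould (contact force between pad and sweet_mould above 3 N and value of joint trigger above 0.03 rad), for 0.05 s.
At the end, for the whole second after the job is handed in: The mould lies flat and carved side up on the bed, snug along the fence (within 3 mm, 0.06 rad), its middle within 30 mm of the jaw's middle; the sprung pad is pressed back 3.5 to 10.5 mm and bears on the mould with 3 to 20 N; the fingers still hold the trigger squeezed (over 0.04 rad, over 1 N) (y of sweet_mould in the frame of seat between -0.003 and 0.003 m and x of sweet_mould in the frame of seat between -0.03 and 0.03 m and z of sweet_mould in the frame of seat below 0.004 m and angle between sweet_mould's own z axis and vertical below 0.06 rad and angle between the x axis of sweet_mould and the y axis of clamp, either way round below 0.06 rad and linear speed of sweet_mould below 0.01 m/s and value of joint pad between 0.0035 and 0.0105 m and contact force between pad and sweet_mould between 3 and 20 N and contact force between the fingers and trigger above 1 N and value of joint trigger above 0.04 rad and contact force between the fingers and sweet_mould below 0.1 N); the arm keeps its last pose, push and grip.
It fails at once if the pad is pressed all the way into the jaw or bears on the mould with over 25 N (bruised wood) (value of joint pad above 0.0132 m or contact force between pad and sweet_mould above 25 N).
It fails at once if the robot pushes the jaw, its bar or the pad directly (contact force between any of the fingers, the arm and jaw above 2 N).
It fails at once if a bystander is moved by more than 20 mm (distance of any of pastry_brush, tub_blue, tub_red, flour_shaker, timer from where it was at the start of the episode above 0.02 m).
It also fails if it takes over 72 s, if anything falls off the work surface, if the arm or the gripper's body presses on something with over 40 N, if the wrist force passes 120 N, or if a joint passes its speed limit or range.

## Working session

There is one attempt and no reset: what is moved stays moved. The work goes in short steps, Python scripts to look and compute and a tool call to move; the robot and the scene stay as the last step left them, time stands still between calls to the robot, and variables do not carry over. Pictures are saved under pics/ and viewed, and the job is handed in when it is done.

Besides the shell and the picture viewer there is one more tool, called after "Call:" as a command line: name --argument value ..., lists and objects as JSON in quotes. carry_out: Moves the arm, as the interface text tells. Its arguments: {"type":"object","properties":{"motion":{"type":"array"},"squeeze":{"type":"number"}},"required":["motion"]}

```bash
mkdir -p pics; ls
cat > h.py <<'E'
from station import env
import numpy as np, cv2
def snap(n,f):
    c=env.capture(n); cv2.imwrite('pics/'+f+'.png',c['img']); np.savez('pics/'+f+'.npz',**{k:np.array(v) for k,v in c.items()}); return c
def load(f): return dict(np.load('pics/'+f+'.npz'))
def ray(c,u,v):
    d=np.array([(u-c['cx'])/c['fx'],(v-c['cy'])/c['fy'],1.]); d=np.array(c['orientation']).reshape(3,3)@d
    return np.array(c['eye']),d/np.linalg.norm(d)
def onz(c,u,v,z):
    e,d=ray(c,u,v); return e+d*(z-e[2])/d[2]
def proj(c,p):
    q=np.array(c['orientation']).reshape(3,3).T@(np.array(p)-c['eye']); return np.array([c['fx']*q[0]/q[2]+c['cx'],c['fy']*q[1]/q[2]+c['cy']])
E
python3 - <<'E'
from h import *
for n in ['scene','top','wrist']:
    c=snap(n,n+'0'); print(n,c['eye'],np.round(c['orientation'],3).tolist(),c['fx'],c['cx'],c['cy'])
s=env.read_state()
for k in s: print(k,np.round(s[k],4).tolist())
print(env.tcp_to_grasp)
E
```

```text
pics
scene [-0.06378207 -0.81842376  0.64331403] [[0.779, -0.292, 0.555], [-0.627, -0.366, 0.688], [0.002, -0.884, -0.468]] 410.4330651151181 252.50009139259734 191.13219136625528
top [ 0.33864303 -0.01302508  1.26616141] [[0.023, -0.982, 0.186], [-1.0, -0.022, 0.007], [-0.003, -0.186, -0.982]] 452.37832972822326 257.02448667636713 184.19410459429017
wrist [0.13134258 0.6155097  0.3748887 ] [[0.335, 0.893, 0.3], [0.942, -0.317, -0.108], [-0.001, 0.319, -0.948]] 284.90864848409205 258.6848107023907 195.99578264159524
t 0.15
q [-1.2972, 0.4117, -0.0127, 1.5968, 0.0056, 1.1343, -0.0822]
qvel [-0.0, -0.0023, -0.0005, -0.0048, -0.0007, 0.0003, -0.0012]
tau [0.0017, -60.1036, 0.6829, -29.9647, 0.014, 0.0078, -0.0]
position [0.2094, 0.5885, 0.2307]
eef_rot [[-0.9421, 0.3352, -0.0003], [0.3352, 0.9421, -0.0012], [-0.0001, -0.0012, -1.0]]
contact_force [-0.0658, 0.3856, 0.2389]
ft_torque [0.0314, -0.0349, 0.011]
gripper_width 1.0015
0.0187
```

View pics/scene0.png

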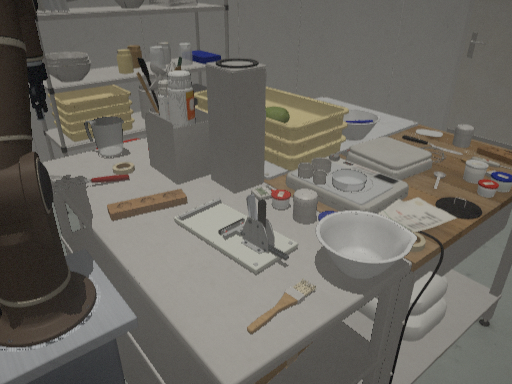

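View pics/top0.png

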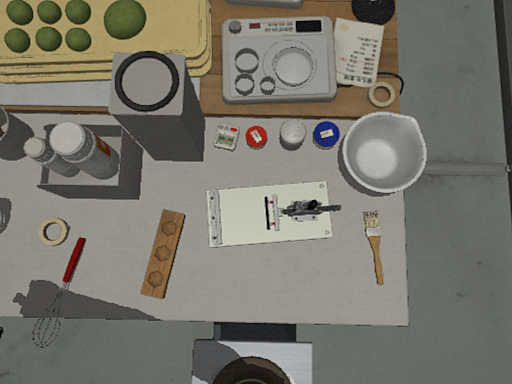

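View pics/wrist0.png

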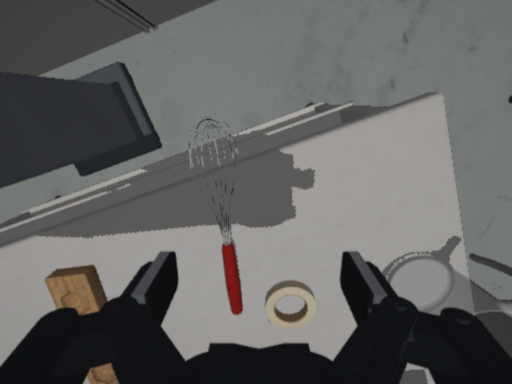

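Run:
```python
from h import *
c=load('top0'); im=c['img']
cv2.imwrite('pics/c1.png',cv2.resize(im[170:310,120:360],None,fx=3.3,fy=3.3,interpolation=cv2.INTER_CUBIC))
hsv=cv2.cvtColor(im,cv2.COLOR_BGR2HSV)
m=cv2.inRange(hsv,(5,80,60),(22,255,255)); r=np.zeros_like(m); r[200:305,130:195]=m[200:305,130:195]
cn=max(cv2.findContours(r,0,2)[0],key=cv2.contourArea); R=cv2.minAreaRect(cn); print(R)
for p in cv2.boxPoints(R): print(p,onz(c,*p,0.026))
# white board
g=cv2.inRange(hsv,(0,0,195),(180,60,255)); r=np.zeros_like(m); r[170:260,195:345]=g[170:260,195:345]
cn=max(cv2.findContours(r,0,2)[0],key=cv2.contourArea); R=cv2.minAreaRect(cn); print(R)
for p in cv2.boxPoints(R): print(p,onz(c,*p,0.018))
```

```text
((162.1365203857422, 253.6669464111328), (23.056140899658203, 87.73701477050781), 14.697319984436035)
[139.85565 293.17526] [0.27053631 0.30147548 0.026     ]
[162.11566 208.309  ] [0.49996895 0.25628149 0.026     ]
[184.41739 214.15863] [0.48515235 0.19376759 0.026     ]
[162.15738 299.0249 ] [0.25678642 0.24096643 0.026     ]
((275.5, 220.0), (111.0, 50.0), 0.0)
[220. 245.] [0.40350749 0.09310209 0.018     ]
[220. 195.] [0.54218844 0.09845648 0.018     ]
[331. 195.] [ 0.54929691 -0.21171652  0.018     ]
[331. 245.] [ 0.41055647 -0.21072803  0.018     ]
```

View pics/c1.png

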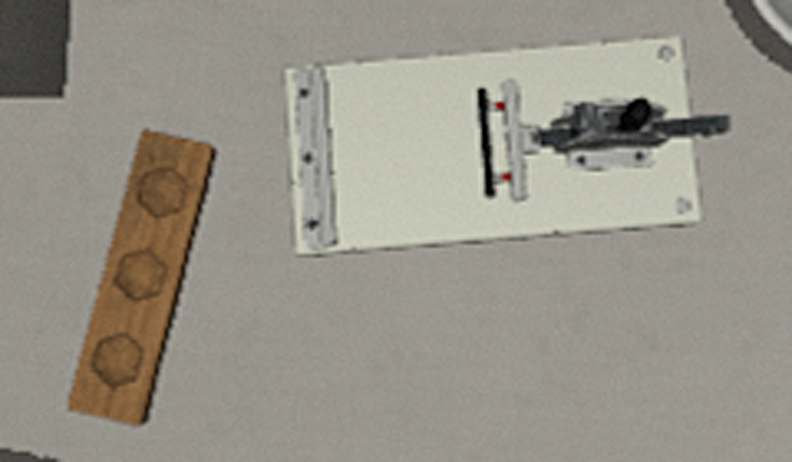

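```bash
cat >> h.py <<'E'
def rigid2(A,B):
    A=np.array(A);B=np.array(B)[:,:2];a=A-A.mean(0);b=B-B.mean(0)
    t=np.arctan2((a[:,0]*b[:,1]-a[:,1]*b[:,0]).sum(),(a*b).sum());R=np.array([[np.cos(t),-np.sin(t)],[np.sin(t),np.cos(t)]])
    o=B.mean(0)-R@A.mean(0); return o,t,np.linalg.norm(A@R.T+o-B,axis=1)
E
python3 - <<'E'
from h import *
c=load('top0'); P=[]
for u,v in [(286,70),(680,38),(700,222),(297,255)]:
    P.append(onz(c,u/3.3+120-.35,v/3.3+170-.35,0.018))
P=np.array(P);print(P, [np.linalg.norm(P[i]-P[(i+1)%4]) for i in range(4)])
o,t,e=rigid2([(.08,.17),(.08,-.17),(-.08,-.17),(-.08,.17)],P); print(o,t,e)
R=np.array([[np.cos(t),-np.sin(t)],[np.sin(t),np.cos(t)]])
for n,u,v,z in [('fence top r',327,155,.032),('padtopL',481,90,.033),('padtopR',490,195,.033),('mould',0,0,0)]:
    p=onz(c,u/3.3+120-.35,v/3.3+170-.35,z); print(n,p,R.T@(p[:2]-o))
m=[onz(c,u/3.3+120-.35,v/3.3+170-.35,.026)[:2] for u,v in [(143,130),(212,147),(143,424),(69,409)]]
m=np.array(m);print(m,m.mean(0),[np.linalg.norm(m[i]-m[(i+1)%4]) for i in range(4)])
o2,t2,e2=rigid2([(.031,.1175),(.031,-.1175),(-.031,-.1175),(-.031,.1175)],[m[0],m[3],m[2],m[1]]);print(o2,t2,e2)
E
```

```text
[[ 0.55304773  0.13723909  0.018     ]
 [ 0.58837523 -0.19714005  0.018     ]
 [ 0.432633   -0.21300161  0.018     ]
 [ 0.39763025  0.12122755  0.018     ]] [np.float64(0.3362401556807356), np.float64(0.1565478520681841), np.float64(0.3360570258370995), np.float64(0.15624007663196327)]
[ 0.49292155 -0.03791875] 0.10431390775281064 [0.0028414  0.00236861 0.00280684 0.00254158]
fence top r [0.4798373  0.09833987 0.032     ] [0.00117478 0.13688035]
padtopL [ 0.5372409  -0.02839681  0.033     ] [0.04506991 0.00485544]
padtopR [ 0.44969297 -0.03756635  0.033     ] [-0.04295691  0.00485166]
mould [0.61216288 0.39075549 0.        ] [0.1632288  0.41392809]
[[0.49798032 0.25375565]
 [0.48501708 0.19520959]
 [0.2591383  0.23890895]
 [0.26950578 0.29951978]] [0.37791037 0.24684849] [np.float64(0.05996404804301681), np.float64(0.23006706897545331), np.float64(0.06149112139530454), np.float64(0.23301281466921359)]
[0.37791037 0.24684849] -1.7652911747457354 [0.06099164 0.0617342  0.0617957  0.06101317]
```

Call:
carry_out --motion '[[[0,-20,-20,-10,0],[0,-60,-60,-20,0],[0,-89,-89,-30,0],[0,-118,-118,-40,-0.05],[0,-147,-147,-40,-0.12],[0,-176,-176,-40,-0.2],[0,-205,-205,-40,-0.28],[0,-234,-234,-40,-0.36],[0,-263,-263,-40,-0.44],[0,-292,-292,-40,-0.446],[0,-321,-321,-40,-0.446],[0,-350,-350,-40,-0.446]]]'

```text
t: 1.15
position: [0.4174, 0.1499, 0.2714]
eef_rot: [[-0.995, -0.104, 0.0], [-0.104, 0.995, 0.0], [-0.0, 0.0, -1.0]]
contact_force: [1.1, 0.2, -0.5]
gripper_width: 1.0
```

Call:
carry_out --motion '[[[0,-13,-38,0,0],[0,-25,-76,0,0],[0,-38,-114,0,0],[0,-50,-152,0,0],[0,-61,-187,0,0],[0,-61,-187,0,0],[0,-61,-187,0,0]]]'

```text
t: 1.73
position: [0.4974, -0.0299, 0.271]
eef_rot: [[-0.995, -0.099, -0.0], [-0.099, 0.995, -0.001], [0.001, -0.001, -1.0]]
contact_force: [0.1, 0.1, 0.2]
gripper_width: 0.998
```

Run:
```python
from h import *
c=snap('wrist','w1'); print(c['eye'],np.round(c['orientation'],3).tolist()); print(env.read_state()['position'])
c=snap('scene','s1')
```

```text
[ 0.41503067 -0.03854343  0.41543117] [[-0.1, 0.943, 0.317], [0.995, 0.095, 0.031], [-0.0, 0.318, -0.948]]
[ 0.49701434 -0.02804327  0.27093275]
```

View pics/w1.png

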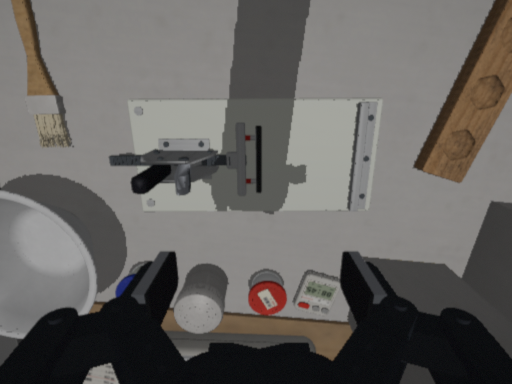

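Run:
```python
from h import *
im=load('w1')['img']
cv2.imwrite('pics/w1a.png',cv2.resize(im[85:225,100:260],None,fx=5,fy=4.2,interpolation=cv2.INTER_CUBIC))
cv2.imwrite('pics/w1b.png',cv2.resize(im[85:225,230:390],None,fx=5,fy=4.2,interpolation=cv2.INTER_CUBIC))
```

```text
(no output)
```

View pics/w1a.png

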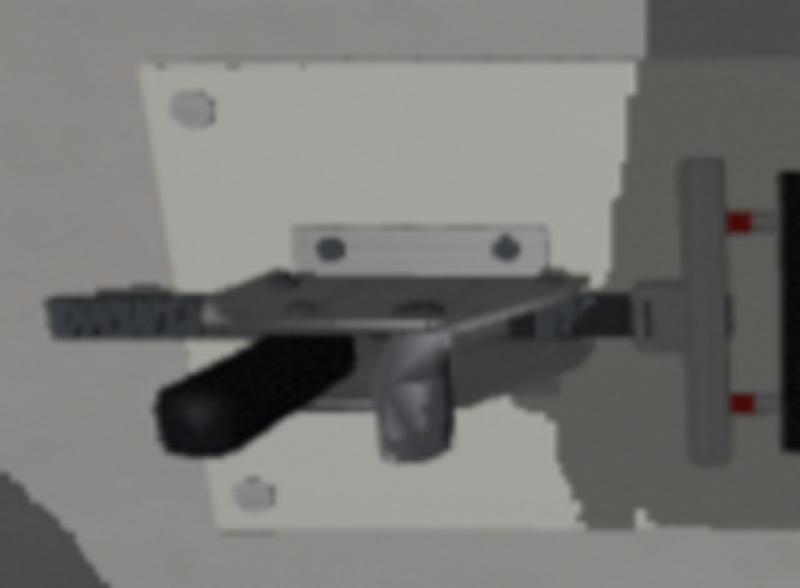

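View pics/w1b.png

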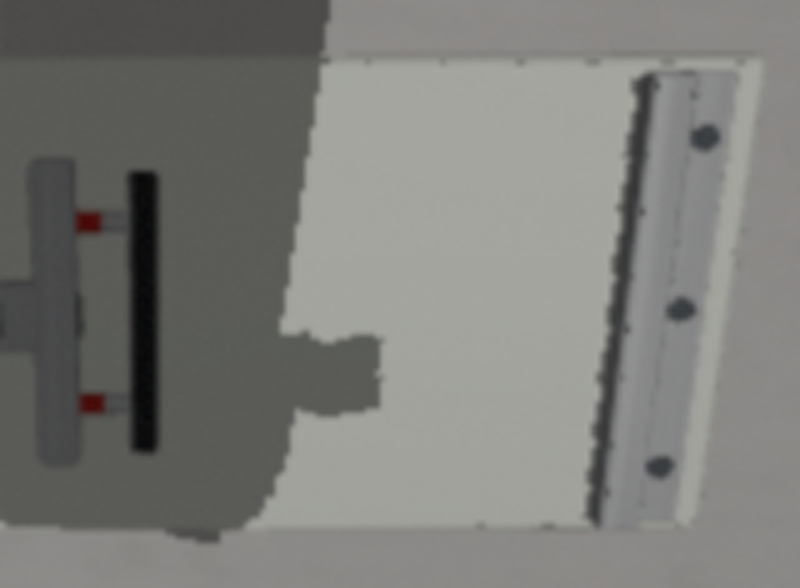

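Run:
```python
from h import *
c=load('w1')
A=lambda u,v,z: onz(c,u/5+100-.4,v/4.2+85-.4,z)
B=lambda u,v,z: onz(c,u/5+230-.4,v/4.2+85-.4,z)
P=[A(138,62,.018),A(216,529,.018),B(692,524,.018),B(764,59,.018)]
o,t,e=rigid2([(-.08,-.17),(.08,-.17),(.08,.17),(-.08,.17)],P); print(o,t,e,[np.linalg.norm(P[i]-P[(i+1)%4]) for i in range(4)])
R=np.array([[np.cos(t),-np.sin(t)],[np.sin(t),np.cos(t)]])
for n,p in [('fence',B(655,73,.032)),('fence',B(605,525,.032)),('fence base',B(650,73,.018)),('fence base',B(600,525,.018)),('padfront',B(158,175,.033)),('padfront',B(158,450,.033)),
 ('jawL',A(724,160,.033)),('fixtop',A(190,415,.154)),('fix base far',A(157,420,.154)),('fixed rad',A(233,420,.154)),
 ('trig top cen',A(415,425,.153)),('trig l',A(381,425,.153)),('trig r',A(452,425,.153)),('trig end',A(415,460,.153)),('fixed end',A(195,457,.154)),('bar end',A(46,318,.08))]:
    print(n,np.round(p,4),np.round(R.T@(p[:2]-o),4))
m=[onz(c,u,v,.026) for u,v in [(469,181),(420,166)]]
print(m)
```

```text
[ 0.49198292 -0.03616926] 0.10371466029925687 [0.00212199 0.00171454 0.00251753 0.00205988] [np.float64(0.15766551293671155), np.float64(0.33690462066612725), np.float64(0.15658878103946922), np.float64(0.33700937789644525)]
fence [0.4039 0.0911 0.032 ] [-0.0744  0.1357]
fence [0.5504 0.1081 0.032 ] [0.073  0.1375]
fence base [0.4037 0.0945 0.018 ] [-0.0743  0.1391]
fence base [0.5555 0.112  0.018 ] [0.0785 0.1408]
padfront [ 0.4466 -0.0322  0.033 ] [-0.0447  0.0086]
padfront [ 0.5361 -0.023   0.033 ] [0.0452 0.0085]
jawL [ 0.4443 -0.0545  0.033 ] [-0.0493 -0.0133]
fixtop [ 0.5013 -0.1461  0.154 ] [-0.0021 -0.1103]
fix base far [ 0.5031 -0.1524  0.154 ] [-0.001  -0.1168]
fixed rad [ 0.5016 -0.138   0.154 ] [-0.0009 -0.1022]
trig top cen [ 0.4997 -0.1036  0.153 ] [ 0.0007 -0.0678]
trig l [ 0.5003 -0.1101  0.153 ] [ 0.0006 -0.0744]
trig r [ 0.499  -0.0965  0.153 ] [ 0.0007 -0.0607]
trig end [ 0.5081 -0.1035  0.153 ] [ 0.0091 -0.0686]
fixed end [ 0.5113 -0.1455  0.154 ] [ 0.0079 -0.1107]
bar end [ 0.5003 -0.2097  0.08  ] [-0.0097 -0.1735]
[array([0.49296322, 0.26845736, 0.026     ]), array([0.47875484, 0.19338845, 0.026     ])]
```

Call:
carry_out --motion '[[[0,6,40,0,0],[0,12,80,0,0.06],[0,18,120,0,0.12],[0,24,160,0,0.2],[0,30,200,0,0.29],[0,35,240,10,0.29],[0,40,280,20,0.29],[0,40,280,20,0.29],[0,40,280,20,0.29]]]'

```text
t: 2.58
position: [0.4258, 0.25, 0.2505]
eef_rot: [[-0.984, 0.177, -0.002], [0.177, 0.984, -0.001], [0.002, -0.001, -1.0]]
contact_force: [-0.1, -0.6, 0.2]
gripper_width: 1.001
```

Run:
```python
from h import *
c=snap('wrist','w2'); s=env.read_state();print(s['position'],s['eef_rot'])
im=c['img'];hsv=cv2.cvtColor(im,cv2.COLOR_BGR2HSV)
m=cv2.inRange(hsv,(5,80,60),(22,255,255))
cn=max(cv2.findContours(m,0,2)[0],key=cv2.contourArea); print(cv2.contourArea(cn)); print(cv2.approxPolyDP(cn,5,True)[:,0].tolist())
```

```text
[0.42692396 0.24798802 0.25096408] [[-9.83612714e-01  1.80292210e-01 -8.64897282e-04]
 [ 1.80292815e-01  9.83612748e-01 -6.80911593e-04]
 [ 7.27960936e-04 -8.25688066e-04 -9.99999394e-01]]
9002.0
[[231, 23], [230, 212], [271, 214], [281, 27]]
```

View pics/w2.png

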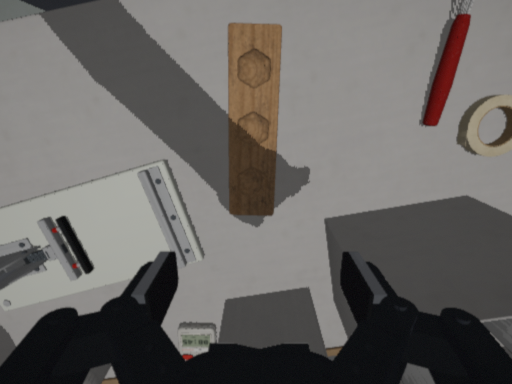

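Run:
```python
from h import *
c=load('w2')
P=np.array([onz(c,u,v,.026)[:2] for u,v in [(229,22.5),(229.5,215),(273,215.5),(282,24)]]);print(P,P.mean(0),[np.linalg.norm(P[i]-P[(i+1)%4]) for i in range(4)])
d=(P[1]+P[2]-P[0]-P[3]);print(np.arctan2(d[1],d[0]))
R=env.read_state()['eef_rot'];p=env.read_state()['position']
ce=P.mean(0); print(R.T@(np.array([ce[0],ce[1],0.02])-p)*1000, np.arctan2(R[1][1],R[0][1])-np.pi/2)
```

```text
[[0.25555883 0.24552236]
 [0.48617163 0.19702536]
 [0.49761293 0.2567108 ]
 [0.26764491 0.30448961]] [0.37674708 0.25093703] [np.float64(0.23565699733247253), np.float64(0.06077215432183634), np.float64(0.23487891858017385), np.float64(0.06019310631888692)]
-0.20606422816075914
[ 49.71817671  -5.95511645 231.00533023] -0.18128358386492405
```

Call:
carry_out --motion '[[[0,25,-2,30,0.02],[0,50,-4,60,0.02],[0,50,-4,100,0.02],[0,50,-4,140,0.02],[0,50,-4,180,0.02],[0,50,-4,210,0.02],[0,50,-4,232,0.02],[0,50,-4,246,0.02],[0,50,-4,247,0.02],[0,50,-4,247,0.02]]]'

```text
t: 3.47
position: [0.3785, 0.2509, 0.0042]
eef_rot: [[-0.979, 0.206, -0.001], [0.206, 0.979, -0.001], [0.001, -0.001, -1.0]]
contact_force: [-0.1, 0.8, 0.6]
gripper_width: 1.003
```

Run:
```python
from h import *
c=snap('wrist','w3')
print(env.read_state()['position'])
```

```text
[0.37904186 0.25151933 0.00501055]
```

View pics/w3.png

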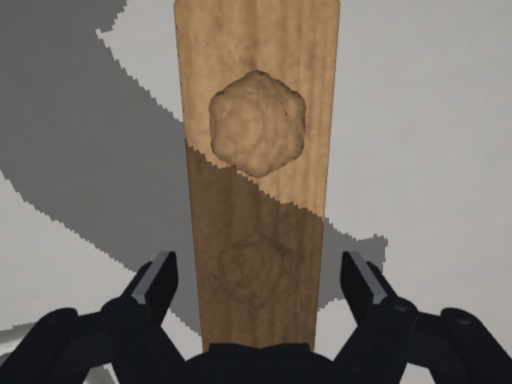

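Mould sits centred between the fingers (edges near columns 190–325, fingers at 178 and 342). Close.

Call:
carry_out --motion '[[[0.2,0,0,0,0],[0.3,0,0,0,0],[0.4,0,0,0,0],[0.5,0,0,0,0],[0.5,0,0,0,0],[0.5,0,0,0,0],[0.5,0,0,-10,0],[0.5,0,0,-30,0],[0.5,0,0,-60,0],[0.5,0,0,-95,0],[0.5,0,0,-100,0],[0.5,0,0,-100,0]]]' --squeeze 40

```text
t: 4.52
position: [0.3798, 0.2532, 0.1073]
eef_rot: [[-0.979, 0.204, 0.004], [0.204, 0.979, 0.004], [-0.003, 0.005, -1.0]]
contact_force: [0.1, 0.8, -2.0]
gripper_width: 0.714
```

Run:
```python
from h import *
c=snap('wrist','w4');c=snap('scene','s4')
print(env.read_state()['position'])
```

```text
[0.37807141 0.25194203 0.10442606]
```

View pics/w4.png

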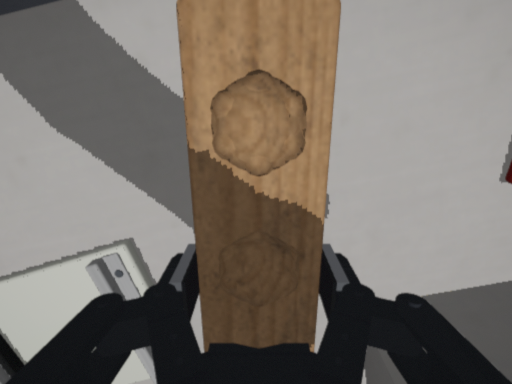

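View pics/s4.png

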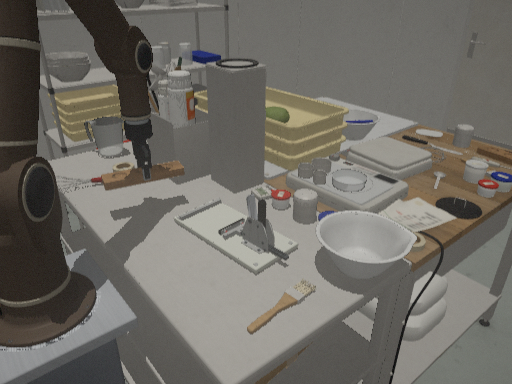

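Call:
carry_out --motion '[[[0.5,-15,-20,0,-0.03],[0.5,-38,-50,0,-0.09],[0.5,-60,-78,0,-0.15],[0.5,-82,-106,0,-0.21],[0.5,-104,-134,0,-0.27],[0.5,-126,-162,0,-0.31],[0.5,-142,-182,0,-0.31],[0.5,-148,-190,0,-0.31],[0.5,-148,-190,0,-0.31],[0.5,-148,-190,0,-0.31]]]'

```text
t: 5.45
position: [0.4834, 0.0356, 0.103]
eef_rot: [[-0.995, -0.103, -0.003], [-0.103, 0.995, -0.0], [0.003, -0.0, -1.0]]
contact_force: [0.2, 0.9, -3.2]
gripper_width: 0.714
```

Run:
```python
from h import *
c=snap('wrist','w5');c=snap('top','t5')
cv2.imwrite('pics/t5c.png',cv2.resize(c['img'][150:270,180:360],None,fx=4,fy=4,interpolation=cv2.INTER_CUBIC))
s=env.read_state();print(s['position'],s['eef_rot'])
```

```text
[0.48335173 0.0370726  0.10342753] [[-9.94396152e-01 -1.05696214e-01 -2.14566233e-03]
 [-1.05696952e-01  9.94398361e-01  2.33195224e-04]
 [ 2.10899525e-03  4.58678402e-04 -9.99997671e-01]]
```

View pics/t5c.png

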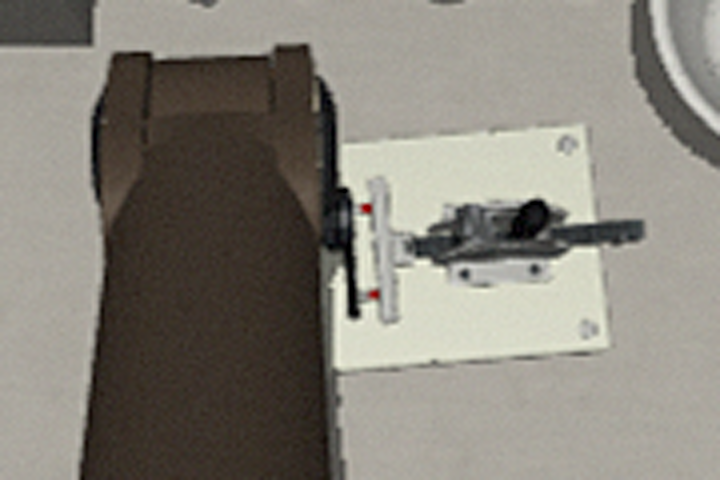

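View pics/w5.png

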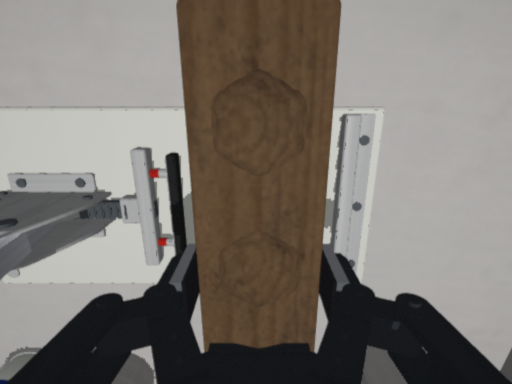

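Call:
carry_out --motion '[[[0.5,0,0,20,0],[0.5,0,0,45,0],[0.5,0,0,65,0],[0.5,0,0,75,0],[0.5,0,0,79,0],[0.5,0,0,80,0],[0.5,0,0,80,0]]]'

```text
t: 6.13
position: [0.4847, 0.0364, 0.0246]
eef_rot: [[-0.994, -0.105, 0.0], [-0.105, 0.994, 0.0], [-0.0, 0.0, -1.0]]
contact_force: [-0.8, 0.4, -2.2]
gripper_width: 0.714
```

Run:
```python
from h import *
c=snap('wrist','w6');c=snap('scene','s6')
s=env.read_state();print(s['position'],s['contact_force'])
```

```text
[0.48508486 0.03613129 0.02498893] [ 0.62813085  1.78009481 -1.71688696]
```

View pics/w6.png

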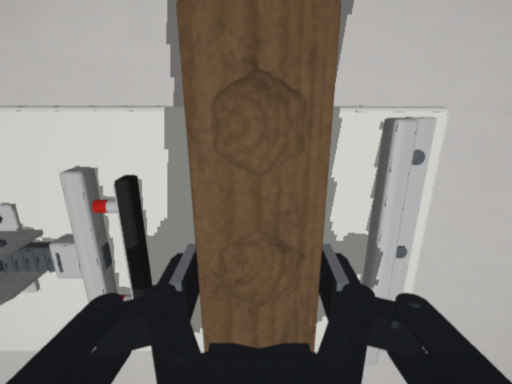

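Call:
carry_out --motion '[[[0.5,0,0,1,0],[0.5,0,0,2,0],[0.5,0,0,2,0],[0.5,0,0,2,0]]]'

```text
t: 6.57
position: [0.4852, 0.036, 0.0238]
eef_rot: [[-0.995, -0.104, 0.002], [-0.104, 0.995, 0.001], [-0.002, 0.001, -1.0]]
contact_force: [-3.4, 0.0, 11.9]
gripper_width: 0.713
```

Call:
carry_out --motion '[[[0.25,0,0,-1,0],[0.15,0,0,-1,0],[0.13,0,0,-1,0],[0.13,0,0,-1,0],[0.13,0,0,-10,0],[0.13,0,0,-30,0],[0.13,0,0,-65,0],[0.13,0,0,-105,0],[0.13,0,0,-145,0],[0.05,0,0,-180,0],[0,0,0,-180,0],[0,0,0,-180,0]]]'

```text
t: 7.57
position: [0.4857, 0.0359, 0.205]
eef_rot: [[-0.995, -0.104, 0.005], [-0.104, 0.995, 0.002], [-0.005, 0.001, -1.0]]
contact_force: [-1.3, 0.5, -0.2]
gripper_width: 0.998
```

Run:
```python
from h import *
c=snap('wrist','w7');c=snap('scene','s7')
s=env.read_state();print(s['position'],s['contact_force'])
```

```text
[0.48389992 0.03566018 0.20209067] [ 0.77952289 -0.87453215 -1.12332902]
```

View pics/w7.png

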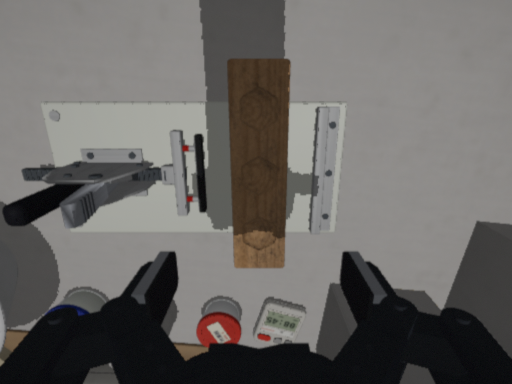

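View pics/s7.png

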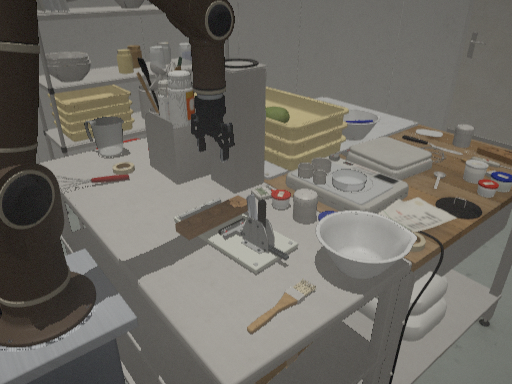

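Run:
```python
from h import *
c=load('w7');t=.1037;o=np.array([.492,-.0362]);R=np.array([[np.cos(t),-np.sin(t)],[np.sin(t),np.cos(t)]])
im=c['img'];cv2.imwrite('pics/w7a.png',cv2.resize(im[130:250,0:180],None,fx=4.4,fy=4.4,interpolation=cv2.INTER_CUBIC))
L=lambda p:np.round(R.T@(p[:2]-o),4)
print([L(onz(c,u,v,.044)) for u,v in [(229,60),(289,60),(233,268),(285,270)]])
print(L(onz(c,20,212,.154)),L(onz(c,78,212,.153)))
c=load('s7');im=c['img'];cv2.imwrite('pics/s7a.png',cv2.resize(im[180:280,190:310],None,fx=6,fy=6,interpolation=cv2.INTER_CUBIC))
```

```text
[array([-0.1179,  0.0432]), array([-0.1179,  0.1015]), array([0.1161, 0.0404]), array([0.1189, 0.1049])]
[-0.0032 -0.1038] [-0.0028 -0.0618]
```

View pics/w7a.png

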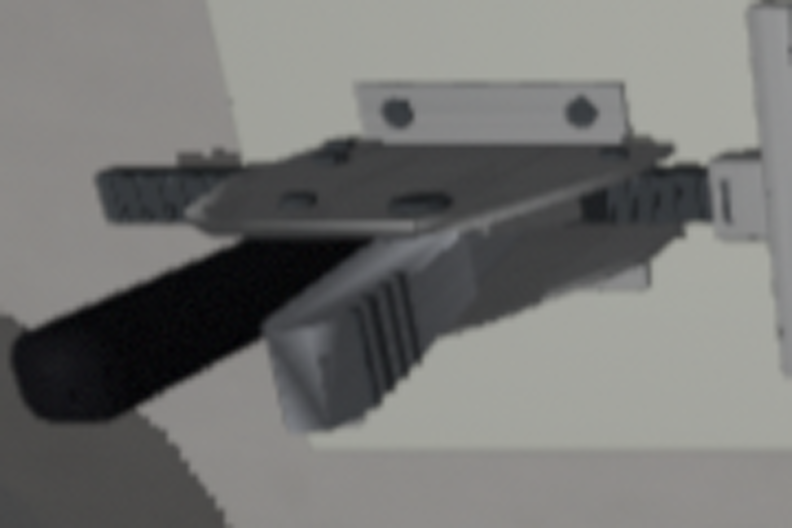

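View pics/s7a.png

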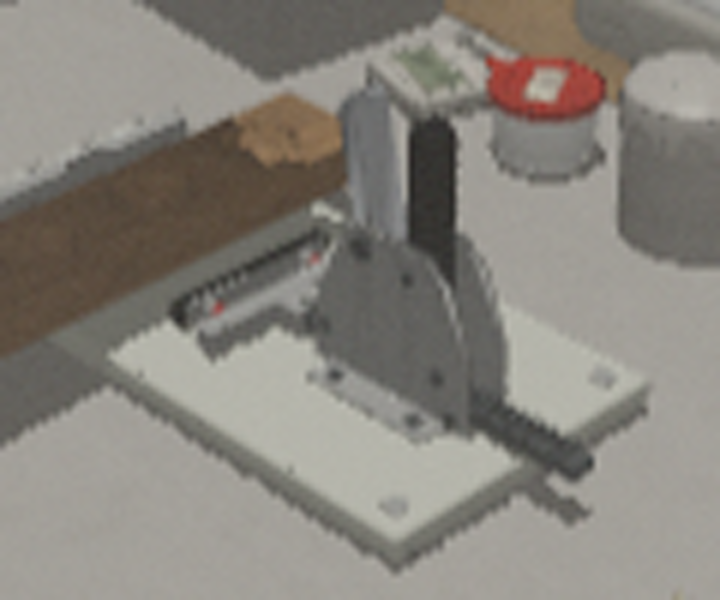

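Run:
```python
from h import *
t=.1037;o=np.array([.492,-.0362]);R=np.array([[np.cos(t),-np.sin(t)],[np.sin(t),np.cos(t)]])
L=lambda p:np.round(np.append(R.T@(p[:2]-o),p[2]),4)
c=load('w7')
for n,u,v,z in [('fix c',60,385,.154),('fix l',12,350,.154),('fix r',118,410,.154),('trig l',265,330,.153),('trig l bot',285,430,.153),('trig r',335,425,.153),('trig r2',330,330,.153)]:
    print(n,L(onz(c,u/4.4-.4,v/4.4+130-.4,z)))
c=load('s7')
# intersect rays with board-x=0 plane
n=np.array([np.cos(t),np.sin(t),0])
for nm,u,v in [('fix top',434,120),('fix l138',411,155),('fix r138',457,150),('trig top',370,90),('trig l',343,125),('trig r',392,120)]:
    e,d=ray(c,u/6+190-.4,v/6+180-.4); s=(n@np.append(o,0)-n@e)/(n@d); print(nm,L(e+s*d))
```

```text
fix c [ 0.0009 -0.1099  0.154 ]
fix l [-0.0055 -0.1161  0.154 ]
fix r [ 0.0055 -0.1013  0.154 ]
trig l [-0.0087 -0.0739  0.153 ]
trig l bot [ 0.0096 -0.0746  0.153 ]
trig r [ 0.0087 -0.0658  0.153 ]
trig r2 [-0.0087 -0.0631  0.153 ]
fix top [ 0.     -0.1164  0.1569]
fix l138 [-0.     -0.1035  0.1352]
fix r138 [ 0.     -0.1295  0.1482]
trig top [-0.     -0.0794  0.1565]
trig l [ 0.     -0.0631  0.1334]
trig r [-0.     -0.0924  0.1474]
```

Call:
carry_out --motion '[[[0,0,-30,0,0],[0,0,-70,0,0],[0,0,-110,0,0],[0,0,-145,0,0],[0,0,-164,0,0],[0,0,-164,0,0],[0,0,-164,0,0]]]'

```text
t: 8.25
position: [0.5004, -0.1284, 0.2007]
eef_rot: [[-0.995, -0.101, -0.003], [-0.101, 0.995, -0.0], [0.003, 0.0, -1.0]]
contact_force: [0.1, 1.3, -0.6]
gripper_width: 1.0
```

Run:
```python
from h import *
c=snap('wrist','w8')
s=env.read_state();p=s['position'];print(p,s['contact_force'],np.arctan2(-s['eef_rot'][0][1],s['eef_rot'][1][1]))
t=.1037;o=np.array([.492,-.0362]);R=np.array([[np.cos(t),-np.sin(t)],[np.sin(t),np.cos(t)]]);print(R.T@(p[:2]-o))
```

```text
[ 0.50067094 -0.1268949   0.20085481] [-0.07694786 -0.14878785  0.6376356 ] 0.10371645046081004
[-0.00076385 -0.09110525]
```

View pics/w8.png

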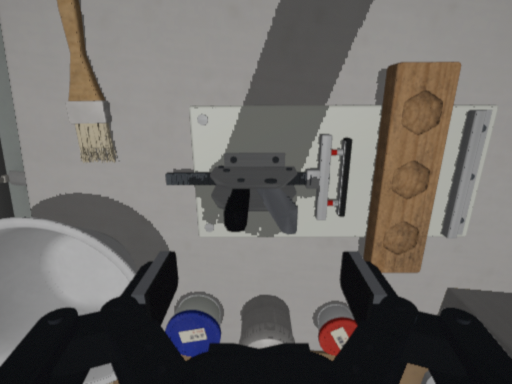

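Call:
carry_out --motion '[[[0,-1,-1,30,0],[0,-1,-1,60,0],[0,-1,-1,80,0],[0,-1,-1,87,0],[0,-1,-1,87,0],[0,-1,-1,87,0]]]'

```text
t: 8.8
position: [0.5028, -0.1275, 0.1155]
eef_rot: [[-0.994, -0.105, -0.001], [-0.105, 0.994, 0.0], [0.001, 0.0, -1.0]]
contact_force: [0.7, -0.2, 0.5]
gripper_width: 0.999
```

```bash
cat >> h.py <<'E'
def st(f=None):
    s=env.read_state();p=s['position']
    t=.1037;o=np.array([.492,-.0362]);R=np.array([[np.cos(t),-np.sin(t)],[np.sin(t),np.cos(t)]]);print('t',s['t'],'board',np.round(R.T@(p[:2]-o),4),'z',round(p[2],4),'w',round(s['gripper_width']*85,2),'F',np.round(R.T@np.array(s['contact_force'][:2]),2))
E
python3 - <<'E'
from h import *
snap('wrist','w9');snap('scene','s9');st()
im=load('s9')['img'];cv2.imwrite('pics/s9a.png',cv2.resize(im[160:280,190:310],None,fx=5,fy=5,interpolation=cv2.INTER_CUBIC))
E
```

```text
t 8.9 board [ 0.002  -0.0925] z 0.1165 w 85.25 F [ 0.49 -0.45]
```

View pics/w9.png

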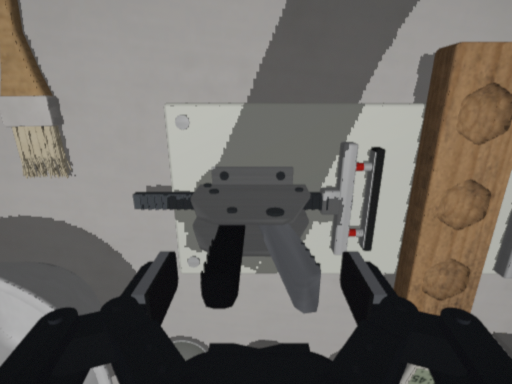

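View pics/s9a.png

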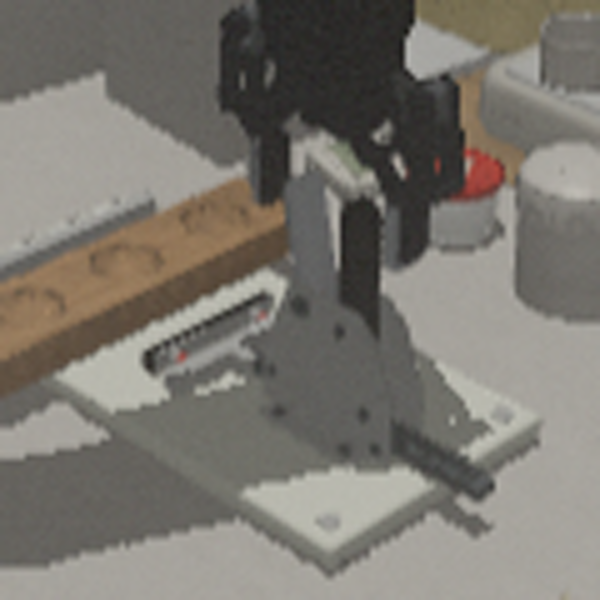

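Call:
carry_out --motion '[[[0.1,0,0,0,0],[0.2,0,0,0,0],[0.3,0,0,0,0],[0.34,0,0,0,0],[0.34,0,0,0,0],[0.34,0,0,0,0]]]' --squeeze 25

```text
t: 9.4
position: [0.5028, -0.1279, 0.1155]
eef_rot: [[-0.995, -0.104, 0.0], [-0.104, 0.995, 0.0], [-0.0, 0.0, -1.0]]
contact_force: [-0.4, 1.3, 1.3]
gripper_width: 0.66
```

Run:
```python
from h import *
c=snap('wrist','w10');st()
cv2.imwrite('pics/w10a.png',cv2.resize(c['img'][100:360,100:440],None,fx=2.2,fy=2.2,interpolation=cv2.INTER_CUBIC))
```

```text
t 9.45 board [ 0.0013 -0.0924] z 0.1154 w 55.74 F [-1.25  2.85]
```

View pics/w10a.png

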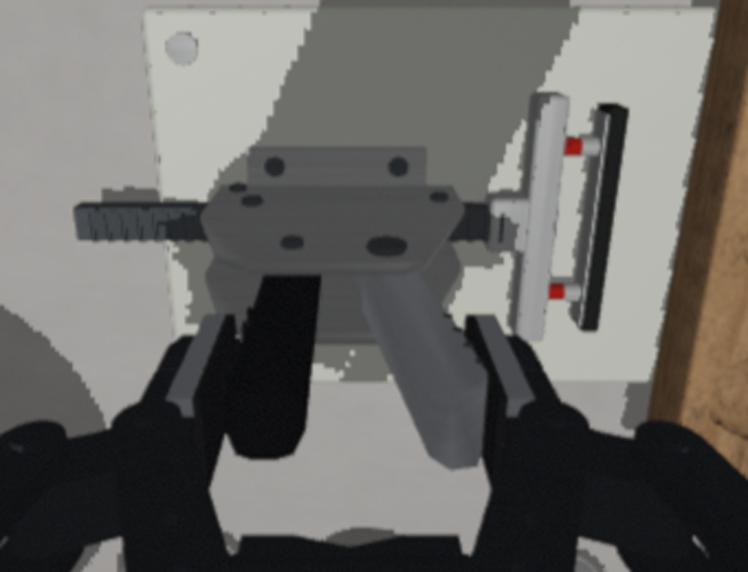

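Call:
carry_out --motion '[[[0.37,0,-1,0,0],[0.4,0,-2.2,0,0],[0.43,0,-3.5,0,0],[0.46,0,-4.7,0,0],[0.49,0,-6,0,0],[0.52,0,-7.3,0,0],[0.55,0,-8.5,0,0],[0.57,0,-9.5,0,0],[0.57,0,-9.5,0,0],[0.57,0,-9.5,0,0]]]' --squeeze 25

```text
t: 10.28
position: [0.5038, -0.1355, 0.1161]
eef_rot: [[-0.994, -0.105, -0.0], [-0.105, 0.994, 0.003], [-0.0, 0.003, -1.0]]
contact_force: [-3.6, 9.0, 12.5]
gripper_width: 0.434
```

Run:
```python
from h import *
c=snap('wrist','w11');st()
cv2.imwrite('pics/w11a.png',cv2.resize(c['img'][100:360,100:440],None,fx=2.2,fy=2.2,interpolation=cv2.INTER_CUBIC))
```

```text
t 10.3333 board [ 0.0014 -0.1   ] z 0.1161 w 36.75 F [-2.4   9.56]
```

View pics/w11a.png

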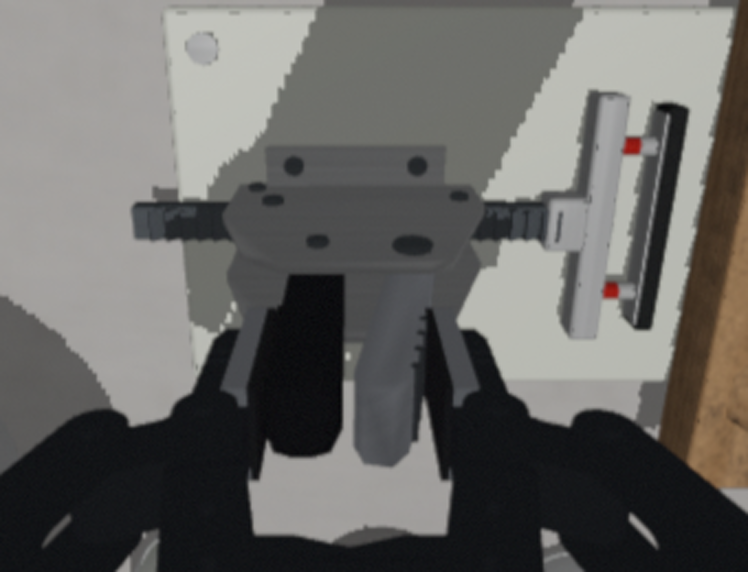

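```bash
cat >> h.py <<'E'
def bd(c,u,v,z):
    t=.1037;o=np.array([.492,-.0362]);R=np.array([[np.cos(t),-np.sin(t)],[np.sin(t),np.cos(t)]]); return np.round(R.T@(onz(c,u,v,z)[:2]-o)*1000,1)
def crop(c,f): cv2.imwrite('pics/'+f+'.png',cv2.resize(c['img'][110:270,280:480],None,fx=4,fy=3.7,interpolation=cv2.INTER_CUBIC))
E
python3 - <<'E'
from h import *
for f,P in [('w10',[(626,110),(598,328)]),('w11',[(688,108),(652,328)])]:
    c=load(f); print([bd(c,u/2.2+100-.3,v/2.2+100-.3,.033) for u,v in P])
E
```

```text
[array([-44.3,   7.3]), array([44.5,  8.5])]
[array([-44.9,  22.7]), array([45. , 23.6])]
```

Call:
carry_out --motion '[[[0.5,0,3,0,0],[0.43,0,6,0,0],[0.36,0,8.5,0,0],[0.34,0,9,0,0],[0.34,0,9,0,0],[0.38,0,8,0,0],[0.43,0,6,0,0],[0.48,0,3.8,0,0],[0.53,0,1.8,0,0],[0.57,0,0.5,0,0],[0.59,0,-0.5,0,0],[0.59,0,-0.5,0,0]]]' --squeeze 25

```text
t: 11.33
position: [0.5039, -0.1357, 0.1162]
eef_rot: [[-0.994, -0.105, -0.0], [-0.105, 0.994, 0.004], [-0.0, 0.004, -1.0]]
contact_force: [-4.7, 12.4, 14.8]
gripper_width: 0.431
```

Run:
```python
from h import *
c=snap('wrist','w12');st();crop(c,'w12a')
```

```text
t 11.3833 board [ 0.0015 -0.1002] z 0.1163 w 36.12 F [-4.33 11.95]
```

View pics/w12a.png

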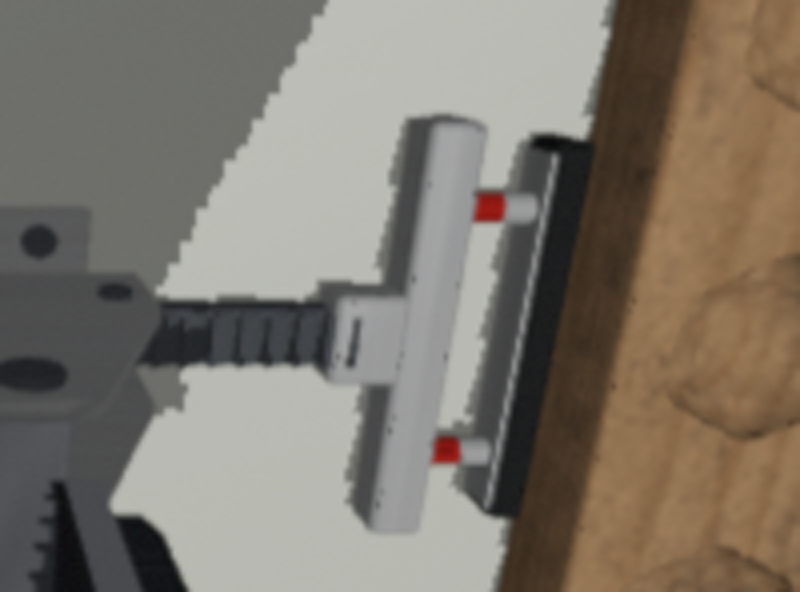

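```bash
cat >> h.py <<'E'
def cb(c,u,v,z): return bd(c,u/4+280-.4,v/3.7+110-.4,z)
E
python3 - <<'E'
from h import *
c=load('w12');print(cb(c,592,145,.033),cb(c,519,515,.033),'mould',cb(c,692,0,.044),cb(c,565,592,.044))
E
```

```text
[-44.7  34.9] [45.3 35.7] mould [-75.1  41.1] [59.8 42.7]
```

Call:
carry_out --motion '[[[0.5,0,3.5,0,0],[0.43,0,6.5,0,0],[0.36,0,9,0,0],[0.34,0,9.5,0,0],[0.34,0,9.5,0,0],[0.38,0,8.5,0,0],[0.43,0,6.5,0,0],[0.48,0,4.3,0,0],[0.53,0,2.3,0,0],[0.57,0,1,0,0],[0.59,0,0.5,0,0],[0.59,0,0.5,0,0]]]' --squeeze 25

```text
t: 12.38
position: [0.5039, -0.1357, 0.1164]
eef_rot: [[-0.994, -0.105, 0.0], [-0.105, 0.994, 0.003], [-0.001, 0.003, -1.0]]
contact_force: [-4.0, 10.5, 13.9]
gripper_width: 0.426
```

Run:
```python
from h import *
c=snap('wrist','w13');st();crop(c,'w13a')
```

```text
t 12.4333 board [ 0.0016 -0.1002] z 0.1164 w 36.4 F [-2.63 10.75]
```

View pics/w13a.png

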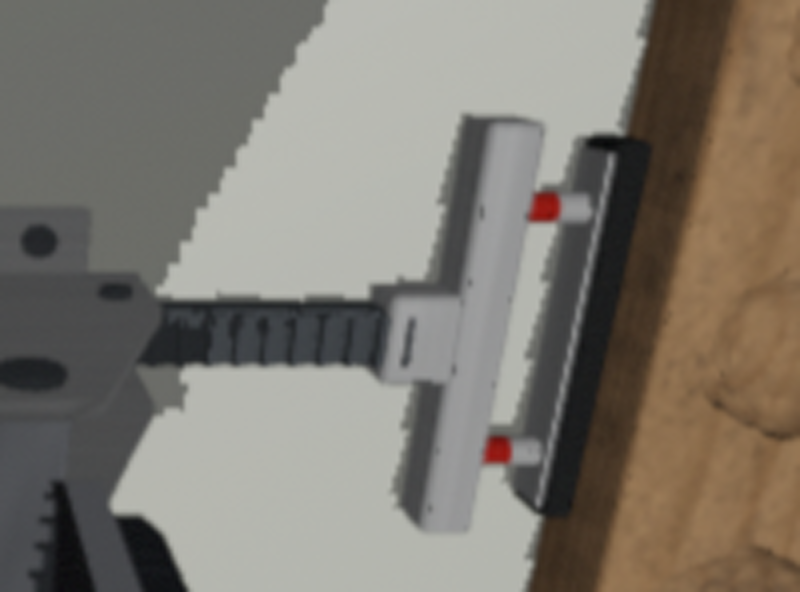

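Call:
carry_out --motion '[[[0.5,0,3,0,0],[0.43,0,6,0,0],[0.36,0,8.5,0,0],[0.34,0,9,0,0],[0.34,0,9,0,0],[0.38,0,8,0,0],[0.43,0,6,0,0],[0.48,0,4,0,0],[0.53,0,2,0,0],[0.57,0,0.5,0,0],[0.59,0,0,0,0],[0.59,0,0,0,0]]]' --squeeze 25

```text
t: 13.43
position: [0.504, -0.1357, 0.1164]
eef_rot: [[-0.994, -0.105, 0.0], [-0.105, 0.994, 0.003], [-0.001, 0.003, -1.0]]
contact_force: [-4.1, 9.8, 14.3]
gripper_width: 0.427
```

Run:
```python
from h import *
c=snap('wrist','w14');st();cv2.imwrite('pics/w14a.png',cv2.resize(c['img'][60:270,260:512],None,fx=3.1,fy=2.8,interpolation=cv2.INTER_CUBIC))
c=load('w13');print(cb(c,650,145,.033),cb(c,569,515,.033))
```

```text
t 13.4833 board [ 0.0016 -0.1002] z 0.1164 w 36.37 F [-3.42 10.23]
[-44.7  46.5] [45.4 46.9]
```

View pics/w14a.png

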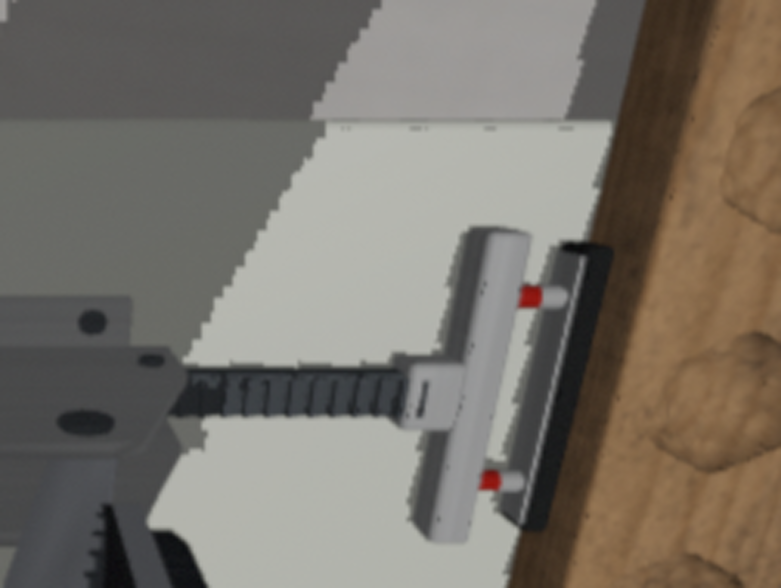

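Call:
carry_out --motion '[[[0.5,0,3,0,0],[0.43,0,6,0,0],[0.36,0,8.5,0,0],[0.34,0,9,0,0],[0.34,0,9,0,0],[0.38,0,8,0,0],[0.43,0,6,0,0],[0.48,0,4,0,0],[0.53,0,2,0,0],[0.57,0,0.5,0,0],[0.59,0,0,0,0],[0.59,0,0,0,0]]]' --squeeze 25

```text
t: 14.48
position: [0.5039, -0.1357, 0.1164]
eef_rot: [[-0.994, -0.105, 0.0], [-0.105, 0.994, 0.004], [-0.001, 0.003, -1.0]]
contact_force: [-5.1, 10.3, 15.1]
gripper_width: 0.43
```

Run:
```python
from h import *
c=snap('wrist','w15');st();cv2.imwrite('pics/w15a.png',cv2.resize(c['img'][60:270,260:512],None,fx=3.1,fy=2.8,interpolation=cv2.INTER_CUBIC))
snap('top','t15');cv2.imwrite('pics/t15a.png',cv2.resize(load('t15')['img'][160:270,190:350],None,fx=5,fy=5,interpolation=cv2.INTER_CUBIC))
```

```text
t 14.5333 board [ 0.0016 -0.1002] z 0.1164 w 36.72 F [-3.03 10.08]
```

View pics/w15a.png

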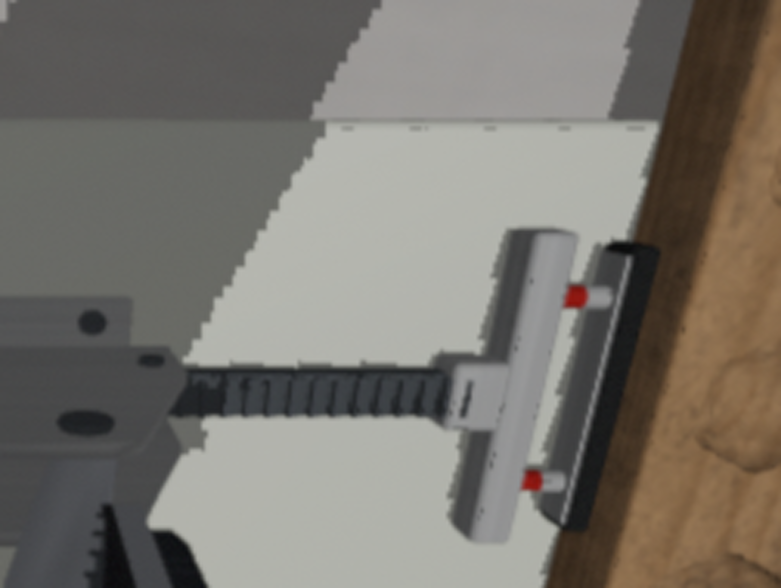

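View pics/t15a.png

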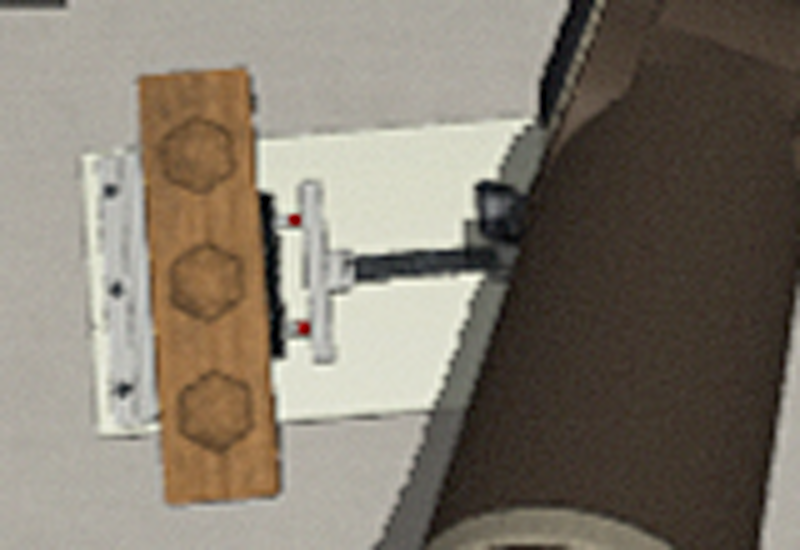

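Call:
carry_out --motion '[[[0.5,0,3,0,0],[0.43,0,6,0,0],[0.36,0,8.5,0,0],[0.32,0,9.5,0,0],[0.32,0,9.5,0,0],[0.32,0,9.5,0,0],[0.38,0,8,0,0],[0.42,0,6.5,0,0],[0.46,0,5,0,0],[0.49,0,3.7,0,0],[0.51,0,2.8,0,0],[0.51,0,2.8,0,0]]]' --squeeze 25

```text
t: 15.58
position: [0.5035, -0.133, 0.116]
eef_rot: [[-0.994, -0.105, -0.0], [-0.105, 0.994, 0.003], [-0.0, 0.003, -1.0]]
contact_force: [-3.2, 9.2, 10.2]
gripper_width: 0.494
```

Run:
```python
from h import *
c=snap('wrist','w16');st();cv2.imwrite('pics/w16a.png',cv2.resize(c['img'][60:270,260:512],None,fx=3.1,fy=2.8,interpolation=cv2.INTER_CUBIC))
snap('top','t16');cv2.imwrite('pics/t16a.png',cv2.resize(load('t16')['img'][160:270,190:350],None,fx=5,fy=5,interpolation=cv2.INTER_CUBIC))
```

```text
t 15.6333 board [ 0.0015 -0.0975] z 0.116 w 41.86 F [-2.91  9.4 ]
```

View pics/w16a.png

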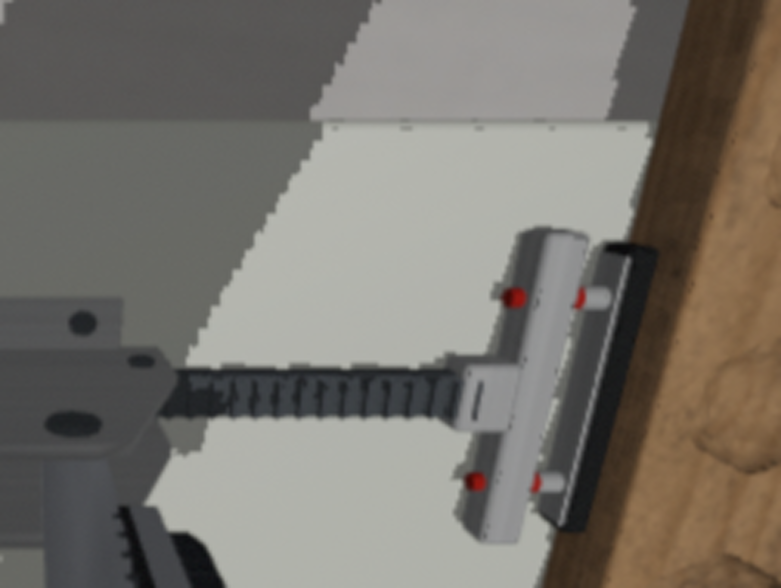

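View pics/t16a.png

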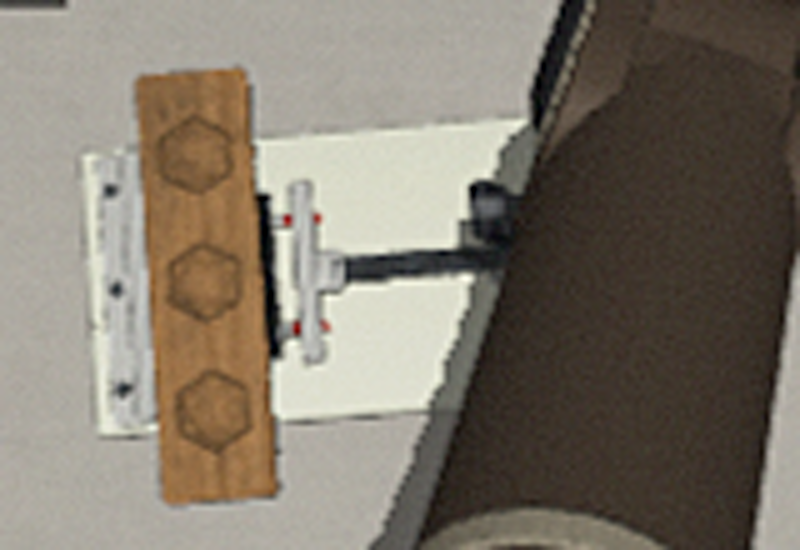

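Call:
carry_out --motion '[[[0.52,0,-0.5,0,0],[0.53,0,-1,0,0],[0.54,0,-1.5,0,0],[0.545,0,-1.5,0,0],[0.545,0,-1.5,0,0],[0.545,0,-1.5,0,0]]]' --squeeze 25

```text
t: 16.18
position: [0.5037, -0.1344, 0.1164]
eef_rot: [[-0.995, -0.105, 0.0], [-0.105, 0.994, 0.003], [-0.001, 0.003, -1.0]]
contact_force: [-4.8, 9.4, 14.7]
gripper_width: 0.462
```

Run:
```python
from h import *
c=snap('wrist','w17');st();cv2.imwrite('pics/w17a.png',cv2.resize(c['img'][60:270,260:512],None,fx=3.1,fy=2.8,interpolation=cv2.INTER_CUBIC))
snap('scene','s17')
```

```text
t 16.2333 board [ 0.0015 -0.0989] z 0.1164 w 39.0 F [-3.43  9.93]
```

View pics/w17a.png

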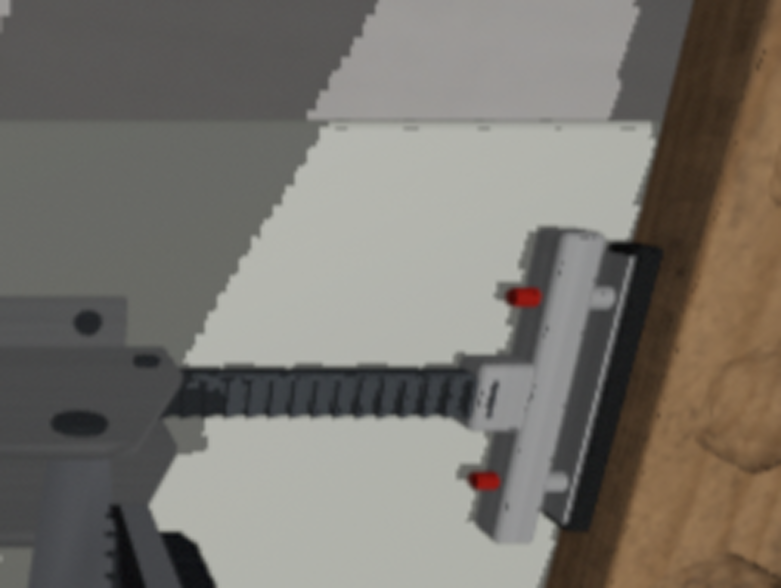

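View pics/s17.png

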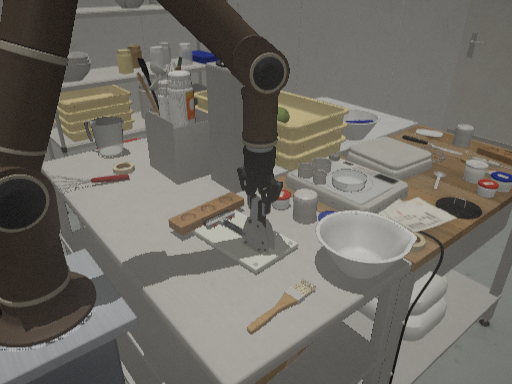

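Call:
carry_out --motion '[[[0.545,0,0,0,0],[0.545,0,0,0,0],[0.545,0,0,0,0],[0.545,0,0,0,0],[0.545,0,0,0,0],[0.545,0,0,0,0]]]'

```text
t: 16.78
position: [0.5037, -0.1343, 0.1164]
eef_rot: [[-0.994, -0.105, 0.0], [-0.105, 0.994, 0.003], [-0.001, 0.003, -1.0]]
contact_force: [-4.5, 9.4, 15.2]
gripper_width: 0.459
```

Run:
```python
from h import *
c=snap('wrist','w18');st();cv2.imwrite('pics/w18a.png',cv2.resize(c['img'][60:270,260:512],None,fx=3.1,fy=2.8,interpolation=cv2.INTER_CUBIC))
d=snap('top','t18');im=d['img'];cv2.imwrite('pics/t18a.png',cv2.resize(im[160:270,190:350],None,fx=5,fy=5,interpolation=cv2.INTER_CUBIC))
hsv=cv2.cvtColor(im,cv2.COLOR_BGR2HSV)
m=cv2.inRange(hsv,(5,80,60),(22,255,255)); r=np.zeros_like(m); r[160:270,205:255]=m[160:270,205:255]
cn=max(cv2.findContours(r,0,2)[0],key=cv2.contourArea); R=cv2.minAreaRect(cn)
for p in cv2.boxPoints(R): print(p,bd(d,*p,.044))
```

```text
t 16.8333 board [ 0.0015 -0.0988] z 0.1164 w 39.24 F [-3.42  9.22]
[216.44695 174.70357] [116.9 133. ]
[239.41154 173.17259] [116.1  69.4]
[245.11952 258.79205] [-118.    71.3]
[222.15492 260.323  ] [-117.1  132.6]
```

View pics/w18a.png

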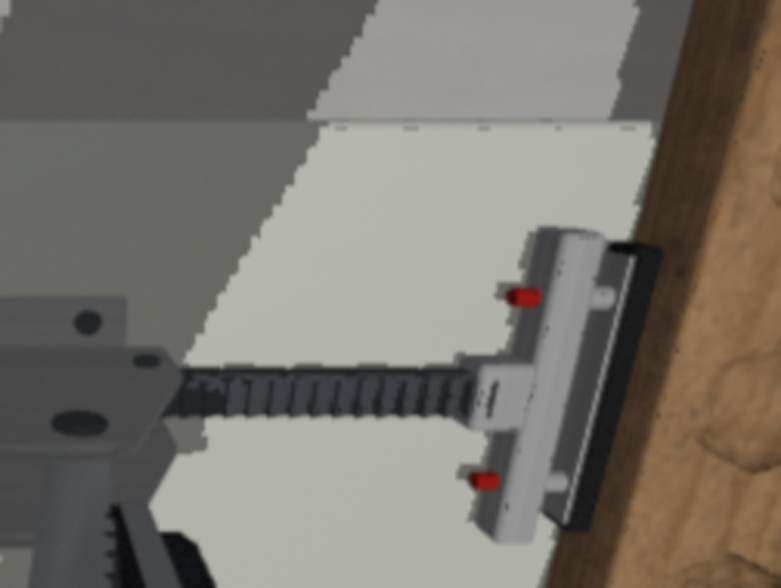

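View pics/t18a.png

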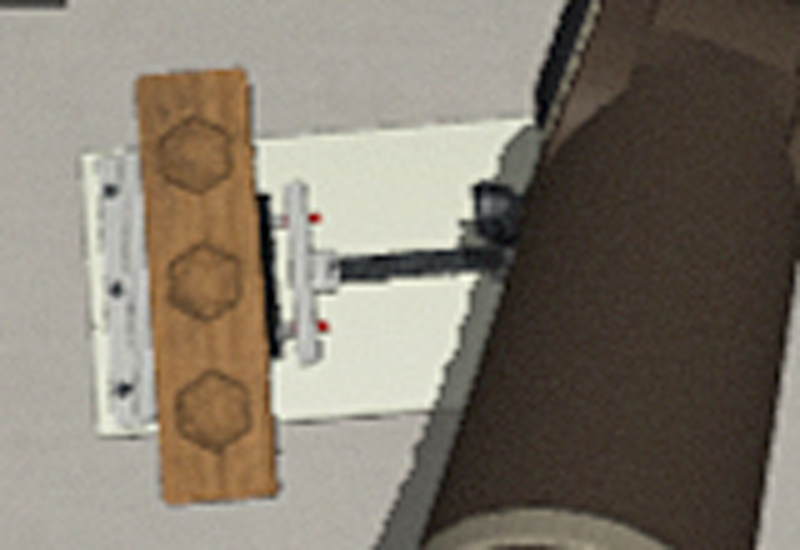

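```bash
python3 -c "
from h import *
print(env.sign_off())"
```

```text
the job is handed in; nothing more can be done
None
```

The mould is clamped snug against the fence, carved side up, and I handed the job in at about 16.8 s with the gripper still squeezing the trigger. The sign-off gave no verdict.

I laid the mould midway between the jaw and the fence, with its length along the fence, and let go. I then pumped the trigger against the fixed grip: five full squeezes plus one partial squeeze, left held.

**What the last checks showed:**
- **Pad:** the red on its guide pins had just gone, so it is pressed back about 7 to 7.5 mm. It looked the same in two pictures about half a second apart.
- **Trigger:** the gripper opening was steady at about 39 mm (about 36.5 mm when fully squeezed), with the fingers bearing on both grips.
- **Mould:** it lies parallel to the fence within about 0.01 rad. Its middle is within about 1 mm of the jaw's middle line.
- **Other things:** the pictures showed no sign that any of them had moved; I did not measure their positions.

**One check disagreed:** the top camera put the mould's fence-side edge about 4 mm short of where I had measured the fence face. I put this down to calibration and edge error and signed off. The mould slid freely with the pad unpressed until the end, and then the pad gave way without the mould moving, which means it is against the fence.

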